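# Set out the fittings of one umbrella in assembly order

## Robot

A 6-joint arm with a two-finger parallel gripper is mounted at the origin on the work surface. World frame = base frame: x ahead of the robot, y to its left, z up, the work surface at z = 0. Lengths are in mm, angles in rad, forces in N, time in s.
With the tool pointing down it reaches from about 300 to 775 mm from the base axis. Payload 14.6 kg.
Tool frame: the origin (TCP) lies between the finger pads; the fingertips stand manip.tip_reach ahead of it and the grasp point (between the pads) lies 5 mm behind it (manip.tip_reach is the distance from the TCP to the fingertips, in mm); z points along the fingers, y is the line along which they close (so a half turn about z gives the same grasp; the last joint's range is limited). The gripper opens to 94 mm and grips with 3 to 60 N. Pads are 16 mm wide; open, the fingers measure 119 mm over their backs; the gripper's body (75 mm by 177 mm) begins 78 mm behind the grasp point.
Start: joints at [1.067, 0.3, 1.521, -0, 1.321, -0.067], TCP at [232.669, 498.351, 194.546] pointing down, gripper open.
Joint ranges: [-3.03, 3.03], [-0.79, 2.21], [0.23, 2.52], [-1.04, 4.18], [0, 3.07], [-2.55, 2.55]. Speed limits (rad/s): [2.22, 2.22, 2.57, 3.14, 3.14, 3.14].

## Interface

Orientations are given as [roll, pitch, yaw] about the fixed x, y, z axes, in that order (R = Rz(yaw) Ry(pitch) Rx(roll)).
In Python, from cell import manip gives the robot as it stands. The module is installed in compiled form; this text tells all that it offers.
- The arm moves only by the shell command python3 -m creep 'ROWS' [FORCE]. ROWS is JSON, a list of rows, each a list of 3 entries, a list of its own where there are three numbers: the opening, from -1 (shut) to 1 (fully open), then the shift along the tool's x, y, z in cm, then the turn about the tool's z in units of 5 degrees (1.0 is 5 degrees). In form: [[grip, [tx, ty, tz], roll], ...]. A call has 1 to 12 rows; each row is the pose to reach, as a shift and turn from the pose commanded when the call began, along the tool's axes at that moment; what a row does not reach only later rows make up. A row lasts 1/10 s, in which the tool goes at most 50 mm and 8.59 degrees, less where a joint would pass 70% of its speed; a pose out of reach is approached as far as the arm can. A call with a gripper value outside its range is refused whole. The fingers move at their own pace and stop on an object; FORCE is the grip in N (left out, the last holds). Time passes only in rows, so rows that repeat a pose let the fingers close. It gives the time, the measured TCP pose, the force, the opening and the grip force at its end, in the units of the state.
- manip.read_state(): the state, without advancing time (a new reading comes with each control period).
- manip.camera(name): name is "side" or "top" or "wrist"; returns the picture (400x640x3 uint8, red, green, blue); there is no depth.
- manip.camera_params(name): a dict with "fovy" (degrees; the focal length in pixels is half the picture's height over the tangent of half this angle, whatever the lens; pixels are square), "cx", "cy" (the principal point, pixels), "k1" (the pictures are not rectified: a ray, as slopes to the right and down, at radius r is drawn at 1 + k1 r^2 times it, then the intrinsics apply), "origin" and "attitude" of the camera in the world. Camera axes: x right, y down, z forward; pixel columns grow to the right and rows downward; lengths in mm; the calibration is good to about 2 mm. A picture is of the moment at which its call begins: read the wrist's pose just before it. camera_params takes no time and is no camera call; for the wrist camera it gives the pose at the moment of the call.
- manip.sign_off(): hands the job in; it is judged then, once.
The state is a dict: "clock": time; "joints": joint angles; "qd": joint speeds; "effort": joint torques, N m; "eef_pos": TCP position; "eef_rot": TCP orientation; "wrist_force": force on the tool from outside, world axes, zero at the start; "moment": the same for the moment, N m; "finger_gap": finger opening in mm; "finger_force": force on a finger pad.
Only numpy, scipy, OpenCV 4.12 (cv2) and the standard library are available. Lean on these libraries where they do the work, as an engineer would, in place of code of your own. Each camera call takes 0.05 s, during which the arm holds its last target. There are 200 camera calls.

## Task

Set out the fittings for the next umbrella on the grey layout mat, in this order: lay the wooden crook handle lengthways in the middle of the blue pad, stand the brass ferrule in the middle of the round green pad, stand the black runner on the mat in line with the two pads and halfway between their centres, set the steel crown centred on top of the runner with its hub up, and last stand the pin tin behind the runner, on the side away from the robot and squarely off the line of the pads, about 80 mm from centre to centre. Leave the two thread spools on the mat where they stand.

Things in the scene. Friction and masses are not known exactly. Their poses are not given: they have to be found in the camera images.
- handle: umbrella crook handle: brown wood bar 20 mm thick, brass collar on its straight end, lying flat; loose, 60 g. Outline 152 (x) by 92 mm (y); origin: centre of that outline, on the underside; z up. Straight shank along y = +36 mm, x = -76 (collar) to +30; bend ends at x = +76; short free limb along y = -36 mm back to x = +6. Grip across the shank at x = +5, y = +36 mm.
- ferrule: brass umbrella tip standing point up, loose, 70 g, 62 mm tall: foot disc 34 mm across and 8 mm high, shank 22 mm across from 10 to 42 mm height (grip it there), then a cone to a 10 mm blunt point. Origin: centre of the underside; z up; its yaw means nothing.
- runner: black plastic runner standing upright, loose, 50 g, 42 mm tall: foot disc 36 mm across and 6 mm high, body 30 mm across above it, with small steel marks round the top; flat top face 30 mm across with a grey spot. Origin: centre of the underside; z up; its yaw means nothing.
- crown: steel crown (the part that holds the ribs), loose, 50 g, 22 mm tall: flat dark disc with bright teeth round its rim, 38 mm across and 7 mm thick, below a plain bright round hub 20 mm across (grip it there). Starts hub up. Origin: centre of the underside; z up; its yaw means nothing.
- tin: closed round tin of pins, white with a red lid and a pale label on it, 52 mm across, 30 mm tall, loose, 90 g. Origin: centre of the underside; z up; its yaw means nothing.
- mat: grey layout mat, fixed, 3 mm thick, 600 mm (y) by 190 mm (x). Origin: on the table under the point halfway between the centres of the two pads; its x points away from the robot, square to the line of the pads, and the mat reaches from x = -60 to +130 mm; its y runs along the line of the pads.
- blue_pad: blue rectangular pad, fixed on the mat 190 mm from the mat's origin along +y or -y, 120 mm (its x) by 180 mm (its y, the long way), 3 mm thick: its top is 6 mm above the table. Origin: centre of its underside.
- green_pad: green round pad, fixed at the other end of the mat from the blue pad, 190 mm from the mat's origin, 90 mm across, 3 mm thick: its top is 6 mm above the table. Origin: centre of its underside.
- red_spool: small thread spool, red with a red top and a wood foot, 30 mm across, 32 mm tall, loose, standing on the mat near (100, 125) mm in the mat's frame; not to be disturbed. Origin: centre of its underside.
- yellow_spool: small thread spool, yellow with a yellow top and a wood foot, 30 mm across, 32 mm tall, loose, standing on the mat near (100, -125) mm in the mat's frame; not to be disturbed. Origin: centre of its underside.
Things that resemble listed ones, but are neither listed nor needed, are in the scene too. Several things have the shape of the blue_pad; the one meant has the colours described above.

How it is judged (in metres and radians):
On the way, in this order (a step that is already met when the one before it is completed fails the run):
1. the crook handle lies lengthways on the blue pad, released (horizontal distance between handle and blue_pad below 0.018 m and angle between the x axis of handle and the y axis of blue_pad, either way round below 0.22 rad and angle between handle's own z axis and vertical below 0.12 rad and height (world z) of handle between 0.002 and 0.01 m and contact force between the fingers and handle below 0.05 N and linear speed of handle below 0.02 m/s), for 0.2 s.
2. the ferrule stands on the green pad, released (horizontal distance between ferrule and green_pad below 0.015 m and angle between ferrule's own z axis and vertical below 0.12 rad and height (world z) of ferrule between 0.002 and 0.01 m and contact force between the fingers and ferrule below 0.05 N and linear speed of ferrule below 0.02 m/s), for 0.2 s.
3. the runner stands halfway between the pads, released (horizontal distance between runner and mat below 0.015 m and angle between runner's own z axis and vertical below 0.12 rad and height (world z) of runner between -0.001 and 0.007 m and contact force between the fingers and runner below 0.05 N and linear speed of runner below 0.02 m/s), for 0.2 s.
4. the crown sits on top of the runner, released (horizontal distance between crown and runner below 0.008 m and angle between crown's own z axis and vertical below 0.12 rad and height (world z) of crown between 0.041 and 0.049 m and contact force between the fingers and crown below 0.05 N and linear speed of crown below 0.02 m/s), for 0.2 s.
5. the tin stands behind the runner, released (horizontal distance between tin and runner between 0.065 and 0.095 m and x of tin in the frame of mat above 0.05 m and y of tin in the frame of mat between -0.025 and 0.025 m and angle between tin's own z axis and vertical below 0.12 rad and height (world z) of tin between -0.001 and 0.007 m and contact force between the fingers and tin below 0.05 N and linear speed of tin below 0.02 m/s), for 0.2 s.
At the end, for the whole second after the job is handed in: All released, still, upright: handle flat on blue pad (18 mm, 0.22 rad, either way round), ferrule on green pad (15 mm), runner on mat halfway between pads (15 mm), crown hub up on runner (8 mm), tin on mat 65-95 mm from runner, 50+ mm behind the pad line, 25 mm sideways of its middle (all of step 1 and all of step 2 and all of step 3 and all of step 4 and all of step 5); the robot touches nothing.
It fails at once if the red thread spool is moved more than 15 mm (distance of red_spool from where it was at the start of the episode above 0.015 m).
It fails at once if the yellow thread spool is moved more than 15 mm (distance of yellow_spool from where it was at the start of the episode above 0.015 m).
It also fails if it takes over 128 s, if anything falls off the work surface, if the arm or the gripper's body presses on something with over 40 N, if the wrist force passes 120 N, or if a joint passes its speed limit or range.

## Working session

There is one attempt and no reset: what is moved stays moved. The work goes in short steps, Python scripts to look and compute and a shell command to move; the robot and the scene stay as the last step left them, time stands still between calls to the robot, and variables do not carry over. Pictures are saved under pics/ and viewed, at most 14 in all, crops included, and the job is handed in when it is done.

```bash
mkdir -p pics; python3 - <<'E'
from cell import manip
import cv2
print(manip.tip_reach, manip.read_state())
for n in ("top","side","wrist"):
    print(n,manip.camera_params(n))
    cv2.imwrite(f"pics/{n}0.png",manip.camera(n)[:,:,::-1])
E
```

```text
14.0 {'clock': 0.0, 'joints': array([ 1.06741405e+00,  3.00458542e-01,  1.52158787e+00, -1.17956423e-05,
        1.32069566e+00, -6.65843055e-02]), 'qd': array([-0.00098546, -0.00061968,  0.0005892 , -0.00062412, -0.00086947,
        0.00142796]), 'effort': array([-3.72987139e-03, -5.31815314e+01, -3.52731693e+01,  7.07150227e-02,
        2.44842254e-02, -1.83435782e-04]), 'eef_pos': array([232.53579608, 498.11853955, 193.99035548]), 'eef_rot': array([-3.14044503e+00, -6.50763702e-05,  2.70479757e+00]), 'wrist_force': array([0.57368576, 0.42707221, 0.21601429]), 'moment': array([-0.02269137, -0.00689571, -0.00566282]), 'finger_force': 0.0, 'finger_gap': 93.95539692316324}
top {'fovy': 43.66524017738577, 'cx': 315.58359664665437, 'cy': 198.8069559475224, 'k1': -0.13325203287331652, 'origin': array([ 334.8075025 ,   13.33379954, 1328.72367768]), 'attitude': array([-3.01319011,  0.0042125 , -1.56635823])}
side {'fovy': 55.78519704616351, 'cx': 314.70863134303335, 'cy': 200.47249412858466, 'k1': 0.006508800644821465, 'origin': array([ 348.22708091, -576.81142264,  563.556515  ]), 'attitude': array([-2.29473437,  0.00548121, -0.20333452])}
wrist {'fovy': 64.94314098778611, 'cx': 315.4293765898818, 'cy': 195.6230874482698, 'k1': -0.03828350813753415, 'origin': array([157.6804663 , 533.88187709, 383.66653371]), 'attitude': array([2.85460233e+00, 6.45449172e-04, 1.13338496e+00])}
```

View pics/top0.png

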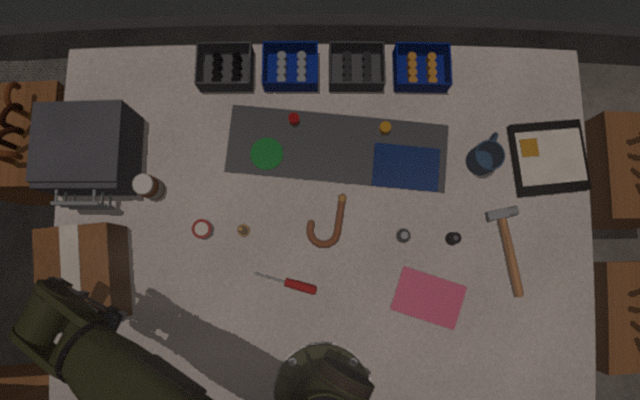

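View pics/side0.png

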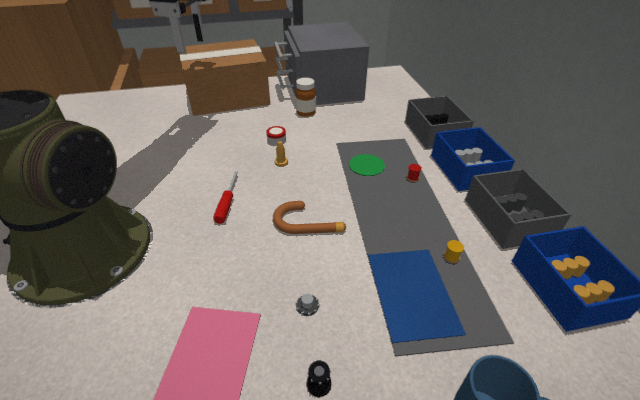

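```bash
cat > h.py <<'E'
from cell import manip
import numpy as np, cv2
from scipy.spatial.transform import Rotation as R
def cam(n):
    p=manip.camera_params(n); return manip.camera(n),p
def ray(p,uv):
    f=200/np.tan(np.radians(p["fovy"]/2)); K=np.array([[f,0,p["cx"]],[0,f,p["cy"]],[0,0,1]])
    q=cv2.undistortPoints(np.float64(uv).reshape(-1,1,2),K,np.array([p["k1"],0,0,0,0.]),criteria=(3,50,1e-10) ) if 0 else cv2.undistortPoints(np.float64(uv).reshape(-1,1,2),K,np.array([p["k1"],0,0,0,0.]))
    d=np.c_[q[:,0],np.ones(len(q))]
    return d@R.from_euler("xyz",p["attitude"]).as_matrix().T
def plane(p,uv,z):
    d=ray(p,uv); return p["origin"]+d*((z-p["origin"][2])/d[:,2])[:,None]
def proj(p,X):
    f=200/np.tan(np.radians(p["fovy"]/2)); q=(np.atleast_2d(X)-p["origin"])@R.from_euler("xyz",p["attitude"]).as_matrix()
    s=q[:,:2]/q[:,2:]; s=s*(1+p["k1"]*(s**2).sum(1,keepdims=True)); return s*f+[p["cx"],p["cy"]]
def go(x,y,z,yaw=None):
    """shift (cm, tool axes) and turn (5deg units) to TCP x,y,z, closing-line direction yaw (rad, mod pi)"""
    s=manip.read_state(); M=R.from_euler("xyz",s["eef_rot"]).as_matrix()
    t=M.T@(np.array([x,y,z])-s["eef_pos"])/10
    r=0
    if yaw is not None:
        d=M.T@[np.cos(yaw),np.sin(yaw),0]; a=np.arctan2(-d[0],d[1]); r=(a+np.pi/2)%np.pi-np.pi/2
    print("shift cm",t.round(2),"turn",round(np.degrees(r)/5,2),"alt",round(np.degrees(r-np.sign(r)*np.pi)/5,2),"j6",s["joints"][5].round(2),"t",round(s["clock"],2))
def blobs(mask,mn=8):
    n,l,st,c=cv2.connectedComponentsWithStats(mask.astype(np.uint8))
    return [(c[i].round(1),st[i].tolist()) for i in range(1,n) if st[i,4]>=mn]
E
python3 - <<'E'
from h import *
im=cv2.imread("pics/top0.png"); hsv=cv2.cvtColor(im,cv2.COLOR_BGR2HSV); 
for n,(u,v) in dict(tab=(270,210),green=(267,153),blue=(406,167),mat=(320,150),lid=(201,221),lab=(201,229),fer=(243,230),han=(342,215),col=(342,197),crown=(403,235),crn2=(398,235),run=(453,238),red=(294,118),yel=(385,127)).items(): print(n,hsv[v,u])
c=im[180:260,185:475]; cv2.imwrite("pics/c1.png",cv2.resize(c,None,fx=2.75,fy=2.75,interpolation=cv2.INTER_CUBIC))
E
```

```text
tab [ 16  35 123]
green [ 64 126  87]
blue [109 126  71]
mat [10 12 66]
lid [  3 106 108]
lab [ 13  36 135]
fer [14 83 77]
han [ 11 116  75]
col [ 16 135 123]
crown [ 17  17 106]
crn2 [30 17 59]
run [170  13  58]
red [  1 189  97]
yel [ 19 180 119]
```

View pics/c1.png

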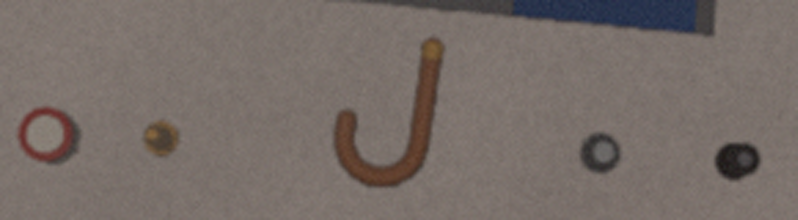

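```bash
cat > meas.py <<'E'
from h import *
im=cv2.imread("pics/top0.png"); p=manip.camera_params("top"); H,S,V=[a.astype(int) for a in cv2.split(cv2.cvtColor(im,cv2.COLOR_BGR2HSV))]
def roi(u0,v0,u1,v1):
    m=np.zeros(H.shape,bool); m[v0:v1,u0:u1]=1; return m
def big(m):
    n,l,st,c=cv2.connectedComponentsWithStats(m.astype(np.uint8)); i=1+st[1:,4].argmax(); return c[i],st[i],l==i
g=big((abs(H-64)<12)&(S>70)&roi(240,130,295,180)); b=big((abs(H-109)<10)&(S>70)&roi(360,135,450,200))
G=plane(p,g[0],6)[0]; B=plane(p,b[0],6)[0]
cb=cv2.minAreaRect(plane(p,np.argwhere(b[2])[:,::-1],6)[:,:2].astype(np.float32)); print("green",G,"area",g[1]); print("blue",B,cb)
O=(G+B)/2; print("dist",np.linalg.norm((G-B)[:2]),"mat O",O)
ly=(G-B)[:2]; print("mat y yaw deg",np.degrees(np.arctan2(ly[1],ly[0])))
for n,m,z in (("red",(S>120)&roi(280,108,308,128),30),("yel",(S>130)&roi(373,117,398,137),30)):
    c=big(m); X=plane(p,c[0],z)[0]; d=X[:2]-O[:2]; u=ly/np.linalg.norm(ly); print(n,X,"mat",u[1]*d[0]-u[0]*d[1],d@u,c[1])
for n,m,z in (("tin",(S>60)&((H<9)|(H>170))&roi(185,215,218,245),30),("fer",(S>58)&roi(230,218,256,243),8),("crown",(V<85)&roi(390,222,417,250),5),("crownhub",(V>85)&(S<26)&roi(396,228,411,243),22),("run",(V<70)&roi(440,225,468,252),20)):
    c=big(m); q=cv2.findContours(c[2].astype(np.uint8),0,1)[0][0][:,0]; W=plane(p,q,z)[:,:2].astype(np.float32)
    print(n,c[0],c[1],plane(p,c[0],z)[0],"circ",cv2.minEnclosingCircle(W))
h=big((S>75)&roi(300,185,355,255)); W=plane(p,np.argwhere(h[2])[:,::-1],10)[:,:2]
col=big((S>75)&(V>95)&(H>=13)&roi(335,185,350,205)); C=plane(p,col[0],10)[0,:2]
sh=W[np.linalg.norm(W-C,axis=1)<85]
for k in range(3):
    v=cv2.fitLine(sh.astype(np.float32),2,0,.01,.01)[:,0]; a,c0=v[:2].astype(float),v[2:].astype(float)
    if a@(c0-C)<0:a=-a
    nrm=np.array([-a[1],a[0]]); e=W@a; y=W@nrm
    sh=W[(abs(y-c0@nrm)<14)&(e-e.min()<95)]
print("handle collar",C,"dir deg",np.degrees(np.arctan2(a[1],a[0])),"len",np.ptp(e),"wid",np.ptp(y),"shank n",c0@nrm-y.mean())
x0=(e.min()+e.max())/2; ctr=a*x0+nrm*(c0@nrm-36); ctr2=a*x0+nrm*(y.min()+y.max())/2; print("ctr",ctr,ctr2,"grip",ctr+5*a+36*nrm)
E
python3 meas.py
```

```text
green [629.25942671 154.12587607   6.        ] area [250 137  33  33 833]
blue [ 594.43960876 -223.46263981    6.        ] ((595.34130859375, -223.79977416992188), (179.56976318359375, 118.40422821044922), 84.6393814086914)
dist 379.19059461938383 mat O [611.84951774 -34.66838187   6.        ]
mat y yaw deg 84.73129592384949
red [720.97633694  80.30558566  30.        ] mat 98.10807972310369 124.50895779874935 [288 113  12  12 109]
yel [ 697.40910305 -164.9766194    30.        ] mat 97.16387080617518 -121.90103206580372 [379 121  12  13 115]
tin [201.37234043 228.5212766 ] [191 219  21  20 188] [422.63878639 319.0496966   30.        ] circ ((423.1169128417969, 319.4984436035156), 27.313247680664062)
fer [243.2519685  229.87401575] [238 224  12  13 127] [421.33489094 211.45248829   8.        ] circ ((421.15911865234375, 212.17132568359375), 17.05254364013672)
crown [402.19298246 235.57017544] [396 229  14  14 114] [ 408.02060816 -211.07486846    5.        ] circ ((408.4669494628906, -212.50233459472656), 18.549640655517578)
crownhub [404.14634146 234.85365854] [401 232   7   7  41] [ 408.96604091 -213.38773177   22.        ] circ ((409.26806640625, -213.7034149169922), 9.29355239868164)
run [452.28571429 237.95238095] [445 232  16  13 147] [ 400.85352423 -342.13648958   20.        ] circ ((402.05010986328125, -342.7852478027344), 20.693378448486328)
handle collar [507.54509162 -49.46070049] dir deg 172.05929096007443 len 147.8392194003282 wid 90.53385922493781 shank n 23.679959585008888
ctr [450.3162435   -5.45464734] [450.27174819  -5.77364279] grip [440.3908476  -40.41872282]
```

```bash
python3 - <<'E'
from h import *
go(440.4,-40.4,150,np.radians(82.06))
E
```

```text
shift cm [-41.62 -40.01   4.44] turn -3.42 alt 32.58 j6 -0.07 t 0.15
```

```bash
python3 -m creep '[[0.2,[-41.6,-40,4.4],-3.4],[0.2,[-41.6,-40,4.4],-3.4],[0.2,[-41.6,-40,4.4],-3.4],[0.2,[-41.6,-40,4.4],-3.4],[0.2,[-41.6,-40,4.4],-3.4],[0.2,[-41.6,-40,4.4],-3.4],[0.2,[-41.6,-40,4.4],-3.4],[0.2,[-41.6,-40,4.4],-3.4],[0.2,[-41.6,-40,4.4],-3.4],[0.2,[-41.6,-40,4.4],-3.4],[0.2,[-41.6,-40,4.4],-3.4],[0.2,[-41.6,-40,4.4],-3.4]]' 20; python3 - <<'E'
from h import *
s=manip.read_state(); print(s)
go(440.4,-40.4,150,np.radians(82.06))
E
```

```text
clock: 1.35
eef_pos: [440.8, -42.9, 150.2]
eef_rot: [-3.141, -0.0, 3.0]
wrist_force: [0.1, 0.6, 0.0]
finger_gap: 56.8
finger_force: 0.0
{'clock': 1.35, 'joints': array([-1.79740039e-01,  1.05775183e-01,  1.86328013e+00, -1.98766033e-04,
        1.17264754e+00, -1.60861151e+00]), 'qd': array([-0.6116354 ,  0.32739267, -0.29975912,  0.00315748, -0.02475982,
       -0.60376138]), 'effort': array([  2.56352775, -41.86518431, -31.04757428,  -0.18066354,
         0.07562484,   0.60907155]), 'eef_pos': array([440.79465043, -42.94597113, 150.24825072]), 'eef_rot': array([-3.14141374e+00, -1.17060460e-04,  2.99974486e+00]), 'wrist_force': array([0.09140679, 0.64448661, 0.03127794]), 'moment': array([0.0178888 , 0.00904688, 0.02273203]), 'finger_force': 0.0, 'finger_gap': 56.761380425167665}
shift cm [0.08 0.25 0.02] turn -0.04 alt 35.96 j6 -1.61 t 1.35
```

```bash
python3 -m creep '[[0.2,[0,0,0],0],[0.2,[0,0,0],0],[0.2,[0,0,0],0]]' >/dev/null; python3 - <<'E'
from h import *
go(440.4,-40.4,150,np.radians(82.06))
im,p=cam("wrist"); im=im[:,:,::-1].copy(); cv2.imwrite("pics/w1.png",im)
print(proj(p,[[440.4,-40.4,10],[450.3,-5.5,10],[507.5,-49.5,10]]))
E
```

```text
shift cm [-0.05 -0.11  0.05] turn -0.01 alt 35.99 j6 -1.6 t 1.65
[[313.84601714 183.02838119]
 [346.8997836  187.43251716]
 [314.23494376 240.45416921]]
```

View pics/w1.png

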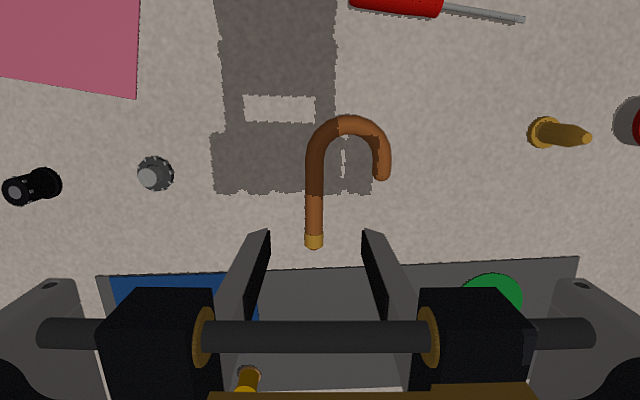

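The view confirms the handle: collar at (314,242), shank along column 314, and the predicted grip point (314,183) lies on it. I'll grasp it now.

```bash
python3 -m creep '[[0.2,[0,-0.1,4],0],[0.2,[0,-0.1,8],0],[0.2,[0,-0.1,11],0],[0.2,[0,-0.1,12.5],0],[0.2,[0,-0.1,13.3],0],[0.2,[0,-0.1,13.3],0],[-1,[0,-0.1,13.3],0],[-1,[0,-0.1,13.3],0],[-1,[0,-0.1,13.3],0],[-1,[0,-0.1,13.3],0],[-1,[0,-0.1,13.3],0],[-1,[0,-0.1,13.3],0]]' 20;python3 -m creep '[[-1,[0,0,-3],0],[-1,[0,0,-7],0],[-1,[0,0,-10],0],[-1,[0,0,-10],0],[-1,[0,0,-10],0]]'; python3 - <<'E'
from h import *
# handle target yaw 84.7, tool turned with it
go(559.6,-215.2,60,np.radians(84.7-90)); 
E
```

```text
clock: 2.9
eef_pos: [440.3, -41.1, 17.6]
eef_rot: [-3.142, 0.0, 3.001]
wrist_force: [-0.6, -0.2, 0.0]
finger_gap: 11.6
finger_force: 0.0
clock: 3.4
eef_pos: [440.3, -41.1, 117.6]
eef_rot: [-3.142, 0.001, 3.001]
wrist_force: [-0.3, -0.6, -0.1]
finger_gap: 0.4
finger_force: 0.0
shift cm [-14.24 -15.57   5.77] turn 17.45 alt -18.55 j6 -1.61 t 3.4
```

```bash
python3 - <<'E'
from h import *
im,p=cam("wrist"); im=im[:,:,::-1].copy(); cv2.imwrite("pics/w2.png",im)
E
```

```text
(no output)
```

View pics/w2.png

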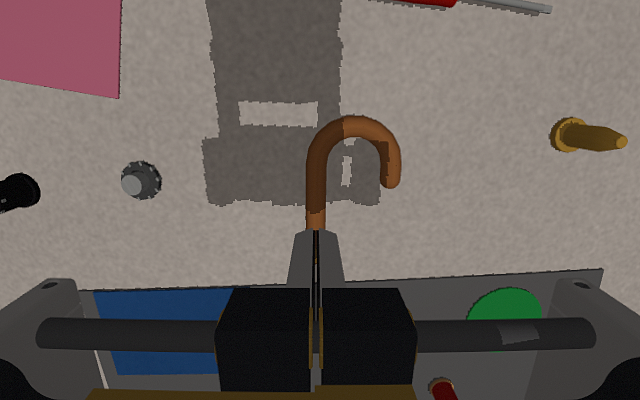

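```bash
python3 - <<'E'
from h import *
s=manip.read_state();p=manip.camera_params("wrist"); e=s["eef_pos"]; print(e,s["eef_rot"],s["finger_gap"],p["origin"],p["attitude"])
for dz in (5,0,-14): print(dz,proj(p,[e+[0,0,dz]]))
print(proj(p,[[440.4,-40.4,10],[507.5,-49.5,10],[408.5,-212,7]]))
E
```

```text
[439.85329244 -40.98903353 116.82914808] [ 3.14155229e+00 -8.64671083e-04  3.00149345e+00] 0.36639302953209024 [358.08514094 -28.96239774 306.5028039 ] [ 2.85529460e+00 -4.74392098e-04  1.43005132e+00]
5 [[314.60728908 238.12054172]]
0 [[314.6227869 234.9714426]]
-14 [[314.6626061  226.88474564]]
[[315.51310587 191.52941975]
 [315.8947164  254.11623626]
 [140.09032055 183.5100725 ]]
```

```bash
python3 -m creep '[[0.2,[0,0,-3],0],[0.2,[0,0,-6],0],[0.2,[0,0,-6],0],[0.2,[0,0,-6],0],[0.2,[0,0,-6],0]]' >/dev/null; python3 - <<'E'
from h import *
im,p=cam("wrist"); cv2.imwrite("pics/w3.png",im[:,:,::-1])
H,S,V=[a.astype(int) for a in cv2.split(cv2.cvtColor(im,cv2.COLOR_RGB2HSV))]
m=((S>110)&(H<25)); m[:, :280]=0; m[:,420:]=0; m[:80]=0; m[265:]=0
n,l,st,c=cv2.connectedComponentsWithStats(m.astype(np.uint8)); i=1+st[1:,4].argmax(); print(st[i])
W=plane(p,np.argwhere(l==i)[:,::-1],10)[:,:2]
a=np.array([np.cos(np.radians(172.06)),np.sin(np.radians(172.06))]); k=W[(W@a)<(W@a).min()+95]
for _ in range(3):
    v=cv2.fitLine(k.astype(np.float32),2,0,.01,.01)[:,0].astype(float); a=v[:2]*np.sign(v[:2]@a); nn=np.array([-a[1],a[0]]); e=W@a;y=W@nn
    k=W[(abs(y-v[2:]@nn)<14)&(e-e.min()<95)]
x0=(e.min()+e.max())/2; ctr=a*x0+nn*(v[2:]@nn-36)
print("dir",np.degrees(np.arctan2(a[1],a[0])),"len",np.ptp(e),"wid",np.ptp(y),"ctr",ctr,"grip",ctr+5*a+36*nn)
E
```

```text
[ 307  115   81  127 3497]
dir 169.833024065243 len 152.2423386326106 wid 90.8398013298037 ctr [450.00991982  -4.62394833] grip [438.73380434 -39.17607162]
```

View pics/w3.png

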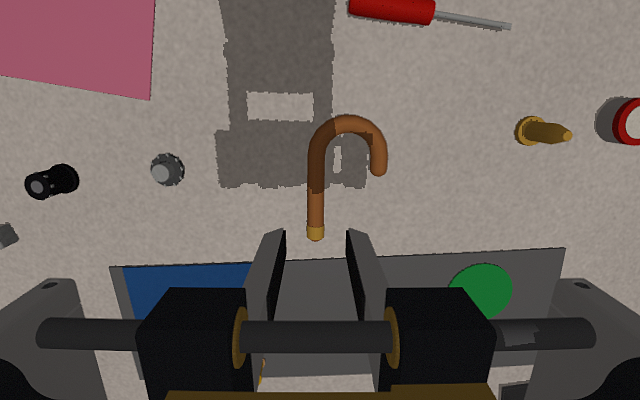

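```bash
python3 - <<'E'
from h import *
s=manip.read_state();p=manip.camera_params("wrist"); e=s["eef_pos"]; M=R.from_euler("xyz",s["eef_rot"]).as_matrix(); g=s["finger_gap"]; print(e,g)
for sx in (8,-8):
  for z in (0,5,10,14): print(sx,z,[proj(p,[e+M@[sx,sy,z]])[0].round(1).tolist() for sy in (g/2,-g/2)])
im=cv2.imread("pics/w3.png")[215:335,220:420]; cv2.imwrite("pics/c3.png",cv2.resize(im,None,fx=4,fy=4,interpolation=cv2.INTER_CUBIC))
E
```

```text
[439.64834012 -40.9735315  176.02907329] 41.05166767054028
8 0 [[346.3, 223.5], [282.8, 223.6]]
8 5 [[345.6, 220.7], [283.6, 220.8]]
8 10 [[344.9, 218.1], [284.3, 218.1]]
8 14 [[344.4, 216.0], [284.8, 216.1]]
-8 0 [[345.6, 246.1], [283.6, 246.1]]
-8 5 [[345.0, 242.9], [284.3, 242.9]]
-8 10 [[344.3, 239.8], [285.0, 239.8]]
-8 14 [[343.8, 237.4], [285.5, 237.5]]
```

View pics/c3.png

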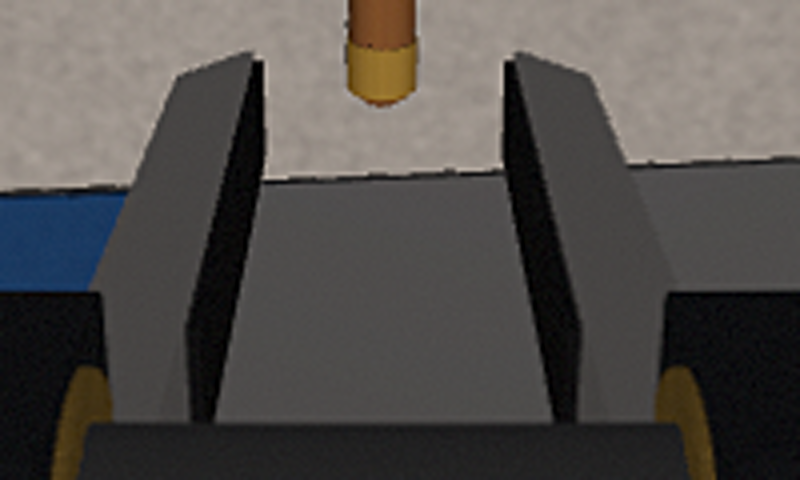

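```bash
python3 -m creep '[[0.2,[0,0,4],0],[0.2,[0,0,8],0],[0.2,[0,0,12],0],[0.2,[0,0,14.5],0],[0.2,[0,0,15.8],0],[0.2,[0,0,15.8],0],[0.2,[0,0,15.8],0]]' ; python3 - <<'E'
from h import *
im,p=cam("side"); e=manip.read_state()["eef_pos"]; u=proj(p,[e,e-[0,0,14],[e[0],e[1],0]]); print(u)
x,y=u[0].astype(int); c=im[y-75:y+75,x-100:x+100,::-1]; cv2.imwrite("pics/s1.png",cv2.resize(c,None,fx=4,fy=4,interpolation=cv2.INTER_CUBIC))
E
```

```text
clock: 4.7
eef_pos: [440.1, -41.0, 19.4]
eef_rot: [3.142, -0.001, 3.002]
wrist_force: [0.0, -0.3, -0.1]
finger_gap: 56.3
finger_force: 0.0
[[307.36363174 223.8671705 ]
 [307.48861205 228.69250807]
 [307.54067668 230.70285225]]
```

View pics/s1.png

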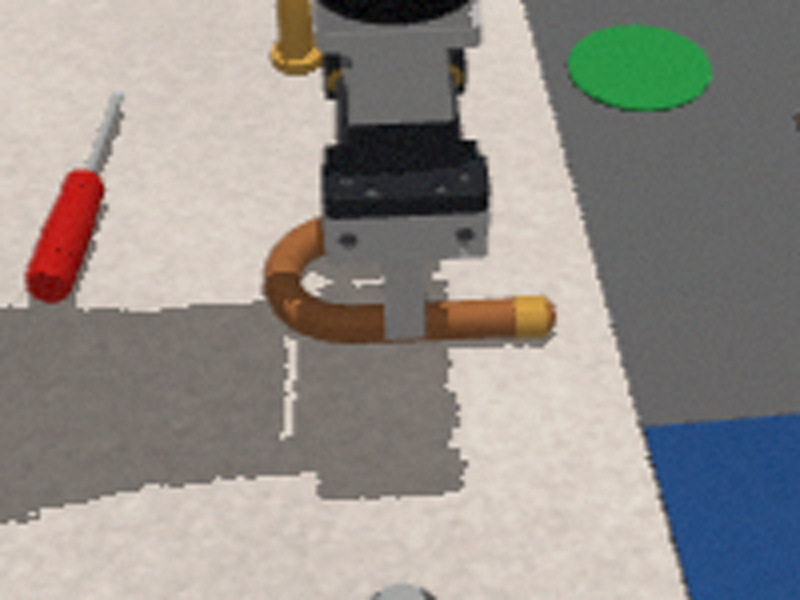

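```bash
python3 - <<'E'
from h import *
p=manip.camera_params("side"); d=ray(p,[[308.6,232.5]])[0]; o=p["origin"]
for y in (-55,-69,-80): print(y,o+d*((y-o[1])/d[1]))
print(proj(p,[[440,-69,5.4],[440,-41,5.4]]))
q=manip.camera_params("top");print(proj(q,[[440,-69,5],[440,-41,20]]))
E
```

```text
-55 [440.09902221 -55.           8.97240673]
-69 [437.63413332 -69.          23.8516853 ]
-80 [435.69743491 -80.          35.54254703]
[[309.9097821  238.71293597]
 [307.2865549  228.8752519 ]]
[[348.8272374  223.4433028 ]
 [338.53359138 222.95636385]]
```

The tips sit about 20 mm higher than the stated reach implies (side view: tip about 24 mm up with TCP at 19). I'll lower carefully, watching the force, to find the true tip height.

```bash
python3 -m creep '[[0.2,[0,0.1,0.4],0.4],[0.2,[0,0.1,0.8],0.4],[0.2,[0,0.1,1.1],0.4],[0.2,[0,0.1,1.1],0.4]]';  python3 -m creep '[[0.2,[0,0,0.1],0],[0.2,[0,0,0.2],0],[0.2,[0,0,0.2],0],[0.2,[0,0,0.2],0]]';python3 - <<'E'
from h import *
im,p=cam("side"); e=manip.read_state()["eef_pos"]; u=proj(p,[e,e-[0,0,14],[e[0],e[1],0]]); print(u)
x,y=307,224; c=im[y-35:y+35,x-50:x+50,::-1]; cv2.imwrite("pics/s2.png",cv2.resize(c,None,fx=6,fy=6,interpolation=cv2.INTER_CUBIC))
E
```

```text
clock: 5.15
eef_pos: [440.3, -40.1, 8.4]
eef_rot: [-3.142, -0.0, 2.967]
wrist_force: [0.7, 0.6, 0.1]
finger_gap: 56.6
finger_force: 0.0
clock: 5.55
eef_pos: [440.4, -40.1, 6.6]
eef_rot: [3.142, -0.0, 2.967]
wrist_force: [-0.4, 0.3, -0.4]
finger_gap: 56.2
finger_force: 0.0
[[307.40098598 228.12536163]
 [307.52399417 232.8419273 ]
 [307.45935047 230.36318313]]
```

View pics/s2.png

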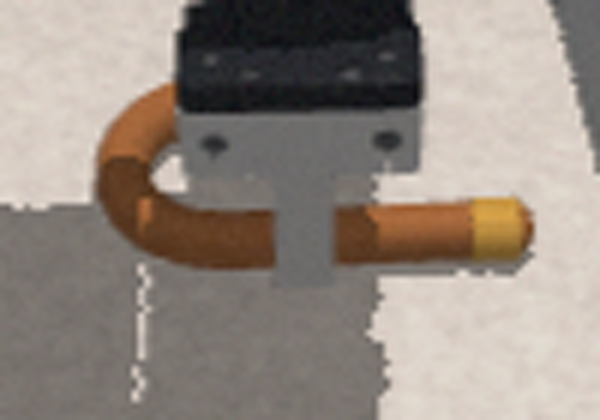

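```bash
python3 -m creep '[[0.2,[0,0,0.2],0],[0.2,[0,0,0.4],0],[0.2,[0,0,0.6],0],[0.2,[0,0,0.6],0]]';  python3 -m creep '[[0.2,[0,0,0.1],0],[0.2,[0,0,0.2],0],[0.2,[0,0,0.3],0],[0.2,[0,0,0.4],0],[0.2,[0,0,0.4],0]]';python3 - <<'E'
from h import *
im,p=cam("side"); e=manip.read_state()["eef_pos"]
H,S,V=cv2.split(cv2.cvtColor(im,cv2.COLOR_RGB2HSV))
print([(v,S[v,308],V[v,308]) for v in range(230,248)]); d=ray(p,[[308,239]])[0]; o=p["origin"]; print(o+d*((-80-o[1])/d[1]),o+d*((-69-o[1])/d[1]),proj(p,[[440,-80,0]]))
E
```

```text
clock: 6.0
eef_pos: [440.2, -40.0, 0.2]
eef_rot: [-3.142, -0.001, 2.967]
wrist_force: [0.4, -0.4, -0.7]
finger_gap: 56.7
finger_force: 0.0
clock: 6.5
eef_pos: [440.3, -40.1, -3.6]
eef_rot: [3.142, -0.0, 2.967]
wrist_force: [-0.3, -0.1, -0.3]
finger_gap: 56.0
finger_force: 0.0
[(230, np.uint8(9), np.uint8(111)), (231, np.uint8(5), np.uint8(108)), (232, np.uint8(9), np.uint8(111)), (233, np.uint8(5), np.uint8(108)), (234, np.uint8(9), np.uint8(108)), (235, np.uint8(9), np.uint8(111)), (236, np.uint8(9), np.uint8(110)), (237, np.uint8(12), np.uint8(110)), (238, np.uint8(9), np.uint8(108)), (239, np.uint8(2), np.uint8(108)), (240, np.uint8(17), np.uint8(118)), (241, np.uint8(26), np.uint8(127)), (242, np.uint8(22), np.uint8(126)), (243, np.uint8(22), np.uint8(126)), (244, np.uint8(26), np.uint8(127)), (245, np.uint8(24), np.uint8(127)), (246, np.uint8(25), np.uint8(124)), (247, np.uint8(21), np.uint8(123))]
[434.20490822 -80.          17.51985432] [436.10856031 -69.           5.42994858] [[311.01241974 244.55896303]]
```

```bash
python3 -m creep '[[0.2,[0,0,0.1],0],[0.2,[0,0,0.2],0],[0.2,[0,0,0.3],0],[0.2,[0,0,0.3],0]]' | egrep 'pos|wrist';  python3 -m creep '[[0.2,[0,0,0.1],0],[0.2,[0,0,0.2],0],[0.2,[0,0,0.2],0]]'| egrep 'pos|wrist'; python3 -m creep '[[-1,[0,0,0],0],[-1,[0,0,0],0],[-1,[0,0,0],0],[-1,[0,0,0],0],[-1,[0,0,0],0],[-1,[0,0,0],0],[-1,[0,0,0],0]]'
```

```text
eef_pos: [440.3, -40.1, -6.6]
wrist_force: [-0.6, 1.1, -0.4]
eef_pos: [440.3, -40.1, -8.6]
wrist_force: [0.4, 0.2, -1.4]
clock: 7.95
eef_pos: [440.4, -40.1, -8.4]
eef_rot: [-3.142, 0.0, 2.967]
wrist_force: [-0.7, -0.5, 0.0]
finger_gap: 19.5
finger_force: 19.9
```

Gripped at gap 19.5 mm, 20 N. The fingertips lie about 12 mm behind the TCP, so I'll use that. Now I'll lift, carry and turn.

```bash
python3 -m creep '[[-1,[0,0,-2],0],[-1,[0,0,-5],0],[-1,[0,0,-8],0],[-1,[0,0,-8],0],[-1,[0,0,-8],0]]';python3 - <<'E'
from h import *
go(559.4,-216.3,50,np.radians(84.7-90)); 
E
```

```text
clock: 8.45
eef_pos: [440.4, -40.1, 71.5]
eef_rot: [3.142, 0.001, 2.967]
wrist_force: [0.2, 0.2, -1.3]
finger_gap: 19.5
finger_force: 19.9
shift cm [-14.78 -15.28   2.16] turn 17.05 alt -18.95 j6 -1.57 t 8.45
```

```bash
python3 -m creep '[[-1,[-3,-3,0],1.6],[-1,[-5,-5,0],3.2],[-1,[-7,-7,0],4.8],[-1,[-9,-9,0],6.4],[-1,[-11,-11,0],8],[-1,[-12.5,-13,0],9.6],[-1,[-14,-14.5,0],11.2],[-1,[-14.8,-15.3,0],12.8],[-1,[-14.8,-15.3,0],14.4],[-1,[-14.8,-15.3,0],16],[-1,[-14.8,-15.3,1],17.05],[-1,[-14.8,-15.3,2],17.05]]';python3 -m creep '[[-1,[0,0,0],0],[-1,[0,0,0],0]]'; python3 - <<'E'
from h import *
go(559.4,-216.3,-1.8,np.radians(84.7-90)); 
E
```

```text
clock: 9.65
eef_pos: [558.9, -216.3, 49.5]
eef_rot: [-3.14, -0.001, 1.477]
wrist_force: [-0.7, 0.3, -1.0]
finger_gap: 19.4
finger_force: 19.9
clock: 9.85
eef_pos: [559.2, -216.4, 50.8]
eef_rot: [-3.14, -0.0, 1.481]
wrist_force: [0.2, -0.3, -0.1]
finger_gap: 19.3
finger_force: 19.9
shift cm [0.01 0.03 5.26] turn 0.03 alt -35.97 j6 -0.34 t 9.85
```

```bash
python3 -m creep '[[-1,[0,0,2],0],[-1,[0,0,4],0],[-1,[0,0,4.8],0],[-1,[0,0,5.2],0],[-1,[0,0,5.2],0],[-1,[0,0,5.2],0],[-0.2,[0,0,5.2],0],[-0.2,[0,0,5.2],0],[-0.2,[0,0,5.2],0],[-0.2,[0,0,5.2],0]]';python3 -m creep '[[-0.2,[0,0,-2],0],[-0.2,[0,0,-5],0],[-0.2,[0,0,-9],0],[0,[0,0,-13],0],[0,[0,0,-13],0],[0,[0,0,-13],0]]'; python3 - <<'E'
from h import *
im,p=cam("wrist"); cv2.imwrite("pics/w4.png",im[:,:,::-1])
H,S,V=[a.astype(int) for a in cv2.split(cv2.cvtColor(im,cv2.COLOR_RGB2HSV))]
m=((S>100)&(H<25)); m[280:]=0
print(blobs(m,200)); print(proj(p,[[594.9,-223.6,16]]))
go(421.3,211.8,150)
E
```

```text
clock: 10.85
eef_pos: [559.6, -216.5, -0.2]
eef_rot: [3.141, 0.0, 1.479]
wrist_force: [-0.4, -0.2, 0.2]
finger_gap: 37.5
finger_force: 0.0
clock: 11.45
eef_pos: [559.7, -216.6, 130.1]
eef_rot: [3.14, 0.0, 1.479]
wrist_force: [0.6, -0.0, -0.7]
finger_gap: 46.9
finger_force: 0.0
[(array([456. , 125.9]), [433, 110, 46, 35, 1275]), (array([340.7, 169.6]), [305, 115, 94, 147, 4699]), (array([622.8, 190.2]), [604, 174, 36, 33, 976]), (array([617.7, 238.8]), [595, 222, 45, 35, 1247])]
[[350.80927404 193.18462891]]
shift cm [ 41.37 -17.67  -2.09] turn 0.0 alt 0.0 j6 -0.34 t 11.5
```

View pics/w4.png

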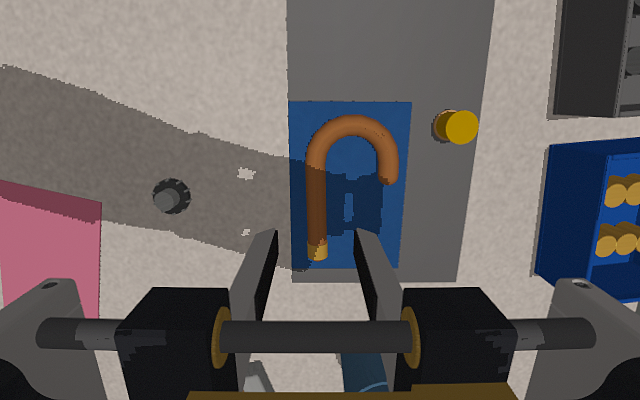

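Handle is centred on the blue pad (rows 115–262 vs pad 101–269). On to the ferrule.

```bash
python3 -m creep '[[0.2,[41.4,-17.7,-2],0],[0.2,[41.4,-17.7,-2],0],[0.2,[41.4,-17.7,-2],0],[0.2,[41.4,-17.7,-2],0],[0.2,[41.4,-17.7,-2],0],[0.2,[41.4,-17.7,-2],0],[0.2,[41.4,-17.7,-2],0],[0.2,[41.4,-17.7,-2],0],[0.2,[41.4,-17.7,-2],0],[0.2,[41.4,-17.7,-2],0],[0.2,[41.4,-17.7,-2],0],[0.2,[41.4,-17.7,-2],0]]' ; python3 - <<'E'
from h import *
im,p=cam("wrist"); cv2.imwrite("pics/w5.png",im[:,:,::-1]); print(p)
print(proj(p,[[421.3,211.8,0],[421.3,211.8,8],[421.3,211.8,62]]))
H,S,V=[a.astype(int) for a in cv2.split(cv2.cvtColor(im,cv2.COLOR_RGB2HSV))]
m=((S>100)&(H<30)&(H>12)); m[280:]=0
print(blobs(m,100))
im,p=cam("top"); cv2.imwrite("pics/top1.png",im[:,:,::-1])
go(421.3,211.8,2)
E
```

```text
clock: 12.7
eef_pos: [421.3, 211.1, 148.7]
eef_rot: [-3.14, 0.001, 1.478]
wrist_force: [-0.4, -0.1, -0.3]
finger_gap: 56.6
finger_force: 0.0
{'fovy': 64.94314098778611, 'cx': 315.4293765898818, 'cy': 195.6230874482698, 'k1': -0.03828350813753415, 'origin': array([429.39786264, 294.25357799, 338.25361304]), 'attitude': array([ 2.85380989e+00,  1.48095917e-03, -9.34669252e-02])}
[[315.55033203 180.65995729]
 [315.54211717 182.41981277]
 [315.47522092 196.7499059 ]]
[(array([314.2, 182.5]), [299, 166, 31, 36, 822])]
shift cm [ 0.1  -0.03 14.71] turn 0.0 alt 0.0 j6 0.48 t 12.8
```

View pics/w5.png

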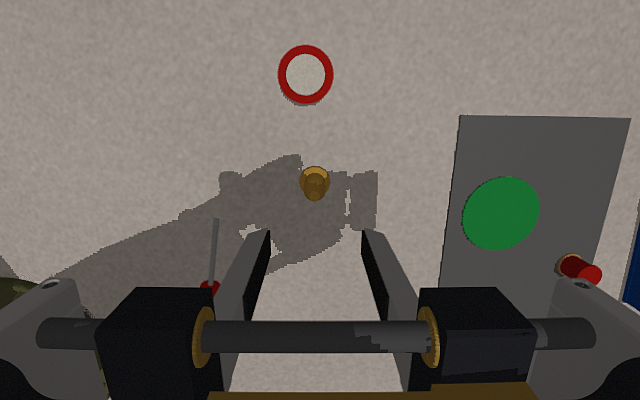

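```bash
python3 -m creep '[[0.2,[0.1,0,4],0],[0.2,[0.1,0,8],0],[0.2,[0.1,0,11],0],[0.2,[0.1,0,13.5],0],[0.2,[0.1,0,14.5],0],[0.2,[0.1,0,14.5],0],[-1,[0.1,0,14.5],0],[-1,[0.1,0,14.5],0],[-1,[0.1,0,14.5],0],[-1,[0.1,0,14.5],0],[-1,[0.1,0,14.5],0],[-1,[0.1,0,14.5],0]]' 20;python3 -m creep '[[-1,[0,0,0],0],[-1,[0,0,0],0]]'; python3 - <<'E'
from h import *
# remeasure handle & pad from top1
im=cv2.imread("pics/top1.png"); p=manip.camera_params("top"); H,S,V=[a.astype(int) for a in cv2.split(cv2.cvtColor(im,cv2.COLOR_BGR2HSV))]
m=(S>75)&(H<25)&(H>4); m[:135]=0;m[200:]=0;m[:,:365]=0;m[:,445:]=0
n,l,st,c=cv2.connectedComponentsWithStats(m.astype(np.uint8)); i=1+st[1:,4].argmax()
W=plane(p,np.argwhere(l==i)[:,::-1],16)[:,:2].astype(np.float32); print("handle",cv2.minAreaRect(W))
E
```

```text
clock: 14.0
eef_pos: [421.6, 213.1, 4.9]
eef_rot: [3.141, -0.0, 1.479]
wrist_force: [-1.1, -0.6, 5.9]
finger_gap: 21.2
finger_force: 20.0
clock: 14.2
eef_pos: [421.6, 213.1, 4.9]
eef_rot: [3.141, -0.0, 1.479]
wrist_force: [-2.0, 0.1, 6.3]
finger_gap: 21.4
finger_force: 20.0
handle ((578.8530883789062, -212.98187255859375), (148.2620086669922, 87.9480209350586), 45.29207992553711)
```

```bash
python3 -m creep '[[-1,[0,0,-2],0],[-1,[0,0,-5],0],[-1,[0,0,-7],0],[-1,[0,0,-7],0],[-1,[0,0,-7],0]]'; python3 - <<'E'
from h import *
t=cv2.imread("pics/top1.png")[90:250,190:470]
im,p=cam("side"); cv2.imwrite("pics/side1.png",im[:,:,::-1]); e=manip.read_state()["eef_pos"]; x,y=proj(p,[e])[0].astype(int); print(x,y)
s=im[y-50:y+50,x-88:x+87,::-1]
cv2.imwrite("pics/m1.png",np.vstack([cv2.resize(t,(560,320)),cv2.resize(np.ascontiguousarray(s),(490,280)).copy() if 0 else cv2.copyMakeBorder(cv2.resize(np.ascontiguousarray(s),(490,280)),0,0,0,70,0)]))
E
```

```text
clock: 14.7
eef_pos: [421.3, 212.9, 74.1]
eef_rot: [3.142, 0.0, 1.479]
wrist_force: [-0.3, 0.5, -0.4]
finger_gap: 21.4
finger_force: 20.0
279 136
```

View pics/m1.png

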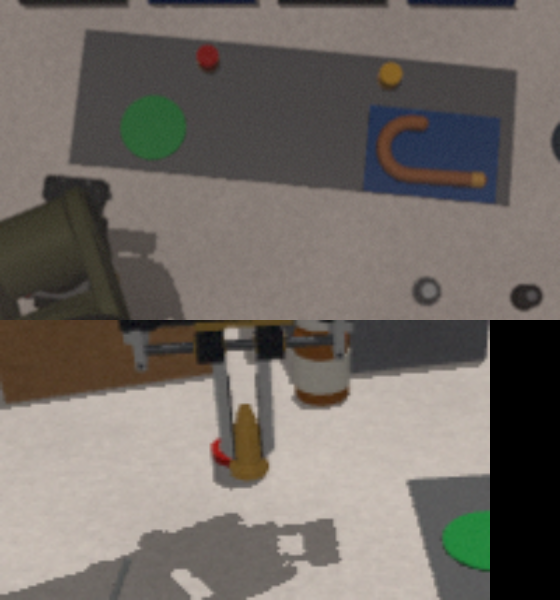

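```bash
python3 - <<'E'
from h import *
go(629.5,155,12)
E
```

```text
shift cm [-3.84 21.31  6.14] turn 0.0 alt 0.0 j6 0.48 t 14.75
```

```bash
python3 -m creep '[[-1,[-1,5,0],0],[-1,[-2,9.5,0],0],[-1,[-3,14,0],0],[-1,[-3.5,18,0],0],[-1,[-3.8,20.5,0],0],[-1,[-3.8,21.3,1],0],[-1,[-3.8,21.3,3.5],0],[-1,[-3.8,21.3,5.5],0],[-1,[-3.8,21.3,6.1],0],[-1,[-3.8,21.3,6.15],0],[-1,[-3.8,21.3,6.15],0],[-1,[-3.8,21.3,6.15],0]]'
```

```text
clock: 15.95
eef_pos: [629.7, 155.8, 12.9]
eef_rot: [-3.141, 0.0, 1.479]
wrist_force: [0.4, 0.1, -0.3]
finger_gap: 21.5
finger_force: 20.0
```

```bash
python3 -m creep '[[-1,[0,0,0.1],0],[-1,[0,0,0.15],0],[-1,[0,0,0.15],0],[0,[0,0,0.15],0],[0,[0,0,0.15],0],[0,[0,0,0.15],0],[0.1,[0,0,0.15],0],[0.1,[0,0,-3],0],[0.1,[0,0,-7],0],[0.1,[0,0,-11],0],[0.1,[0,0,-11],0],[0.1,[0,0,-11],0]]'; python3 - <<'E'
from h import *
im,p=cam("wrist"); H,S,V=[a.astype(int) for a in cv2.split(cv2.cvtColor(im,cv2.COLOR_RGB2HSV))]
m=((S>100)&(H<30)&(H>12)); m[260:]=0; g=(abs(H-62)<12)&(S>90); g[300:]=0
print("fer",blobs(m,100),"green",blobs(g,300)); print(proj(p,[[629.3,154.1,6],[629.3,154.1,14],[629.3,154.1,68]]))
im,p=cam("side"); cv2.imwrite("pics/side2.png",im[:,:,::-1])
go(401.8,-342.8,150)
E
```

```text
clock: 17.15
eef_pos: [630.2, 155.6, 123.6]
eef_rot: [3.14, -0.0, 1.479]
wrist_force: [0.8, 0.7, -0.9]
finger_gap: 51.4
finger_force: 0.0
fer [(array([315.1, 192.9]), [299, 174, 33, 41, 1015]), (array([401. , 241.8]), [391, 235, 28, 23, 104])] green [(array([312.9, 187.2]), [270, 146, 88, 85, 4803])]
[[314.52020236 190.3167884 ]
 [314.50757865 192.47007008]
 [314.40295903 210.33773834]]
shift cm [-51.71 -18.09  -2.77] turn 0.0 alt 0.0 j6 0.28 t 17.25
```

```bash
python3 -m creep '[[0.2,[-51.7,-18.1,-2.7],0],[0.2,[-51.7,-18.1,-2.7],0],[0.2,[-51.7,-18.1,-2.7],0],[0.2,[-51.7,-18.1,-2.7],0],[0.2,[-51.7,-18.1,-2.7],0],[0.2,[-51.7,-18.1,-2.7],0],[0.2,[-51.7,-18.1,-2.7],0],[0.2,[-51.7,-18.1,-2.7],0],[0.2,[-51.7,-18.1,-2.7],0],[0.2,[-51.7,-18.1,-2.7],0],[0.2,[-51.7,-18.1,-2.7],0],[0.2,[-51.7,-18.1,-2.7],0]]' ;python3 -m creep '[[0.2,[0,0,0],0],[0.2,[0,0,0],0]]' >/dev/null; python3 - <<'E'
from h import *
im,p=cam("wrist"); cv2.imwrite("pics/w6.png",im[:,:,::-1])
H,S,V=[a.astype(int) for a in cv2.split(cv2.cvtColor(im,cv2.COLOR_RGB2HSV))]
print(proj(p,[[401.8,-342.8,3],[401.8,-342.8,42]]))
m=V<60; m[270:]=0; m[:, :230]=0;m[:,400:]=0; m[230:,:285]=0; m[230:,345:]=0
print(blobs(m,150))
go(401.8,-342.8,2)
E
```

```text
clock: 18.45
eef_pos: [399.6, -346.4, 148.9]
eef_rot: [-3.14, -0.001, 1.474]
wrist_force: [0.8, 0.6, -0.2]
finger_gap: 56.1
finger_force: 0.0
[[315.13695815 183.22487139]
 [315.05089021 192.9150704 ]]
[(array([312.5, 187.8]), [297, 169, 32, 41, 915])]
shift cm [-0.16 -0.06 14.75] turn 0.0 alt 0.0 j6 -0.68 t 18.7
```

View pics/w6.png

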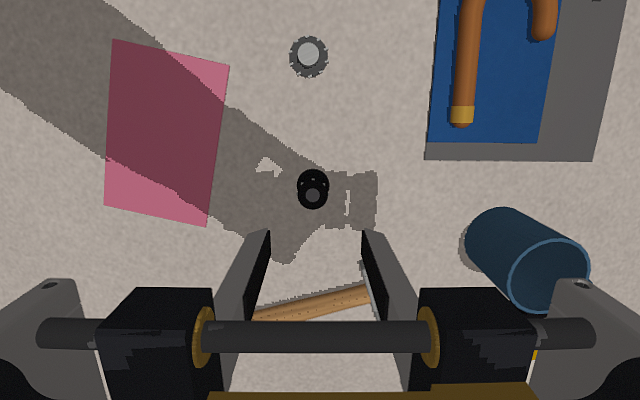

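```bash
python3 - <<'E'
from h import *
im=cv2.imread("pics/w6.png"); p=manip.camera_params("wrist"); g=cv2.cvtColor(im,cv2.COLOR_BGR2GRAY)
m=np.zeros(g.shape,bool); m[187:204,304:322]=g[187:204,304:322]>50; b=blobs(m,20); print(b)
print(plane(p,[max(b,key=lambda x:x[1][4])[0]],42), plane(p,[[313,185]],5))
m=np.zeros(g.shape,bool); m[30:85,280:335]=g[30:85,280:335]>150; b=blobs(m,60); print(b); print("hub",plane(p,[max(b,key=lambda x:x[1][4])[0]],22))
go(401.5,-345,4)
E
```

```text
[(array([312.3, 194.8]), [306, 188, 14, 14, 144])]
[[ 399.18216675 -344.43407504   42.        ]] [[ 399.5993371  -344.04813851    5.        ]]
[(array([306.2,  57.4]), [280, 30, 55, 55, 1716]), (array([307.9,  53.7]), [298, 43, 21, 22, 356])]
hub [[ 405.31444177 -216.08878102   22.        ]]
shift cm [-0.38 -0.07 14.55] turn 0.0 alt 0.0 j6 -0.68 t 18.7
```

```bash
python3 - <<'E'
from h import *
go(399.4,-344.2,5)
E
```

```text
shift cm [-0.32 -0.29 14.45] turn 0.0 alt 0.0 j6 -0.68 t 18.7
```

```bash
python3 -m creep '[[0.2,[-0.3,-0.3,4],0],[0.2,[-0.3,-0.3,8],0],[0.2,[-0.3,-0.3,11],0],[0.2,[-0.3,-0.3,13.4],0],[0.2,[-0.3,-0.3,14.4],0],[0.2,[-0.3,-0.3,14.4],0],[-1,[-0.3,-0.3,14.4],0],[-1,[-0.3,-0.3,14.4],0],[-1,[-0.3,-0.3,14.4],0],[-1,[-0.3,-0.3,14.4],0],[-1,[-0.3,-0.3,14.4],0],[-1,[-0.3,-0.3,14.4],0]]' 20;python3 -m creep '[[-1,[0,0,0],0],[-1,[0,0,-2],0],[-1,[0,0,-5],0],[-1,[0,0,-8],0],[-1,[0,0,-8],0],[-1,[0,0,-8],0]]'; python3 - <<'E'
from h import *
im,p=cam("side"); cv2.imwrite("pics/side3.png",im[:,:,::-1]); 
go(612,-34.7,50)
E
```

```text
clock: 19.9
eef_pos: [399.3, -345.6, 6.8]
eef_rot: [3.141, 0.001, 1.479]
wrist_force: [-0.9, 1.0, 7.4]
finger_gap: 29.4
finger_force: 20.0
clock: 20.5
eef_pos: [399.0, -345.3, 86.1]
eef_rot: [3.141, 0.0, 1.479]
wrist_force: [-0.5, 0.2, -1.7]
finger_gap: 29.5
finger_force: 20.0
shift cm [32.86 18.39  3.53] turn 0.0 alt 0.0 j6 -0.69 t 20.55
```

```bash
python3 -m creep '[[-1,[32.7,18.4,0],0],[-1,[32.7,18.4,0],0],[-1,[32.7,18.4,0],0],[-1,[32.7,18.4,0],0],[-1,[32.7,18.4,0],0],[-1,[32.7,18.4,0],0],[-1,[32.7,18.4,0],0],[-1,[32.7,18.4,0],0],[-1,[32.7,18.4,1],0],[-1,[32.7,18.4,2],0],[-1,[32.7,18.4,2.5],0],[-1,[32.7,18.4,2.5],0]]';python3 - <<'E'
from h import *
go(612,-35.9,10.5)
E
```

```text
clock: 21.75
eef_pos: [611.2, -37.6, 59.6]
eef_rot: [-3.139, 0.0, 1.477]
wrist_force: [0.8, 0.2, -0.1]
finger_gap: 29.5
finger_force: 20.0
shift cm [0.18 0.07 4.91] turn 0.0 alt 0.0 j6 -0.03 t 21.75
```

```bash
python3 -m creep '[[-1,[0.1,0,2],0],[-1,[0.1,0,4],0],[-1,[0.1,0,4.7],0],[-1,[0.1,0,4.9],0],[-1,[0.1,0,4.9],0],[-1,[0.1,0,4.9],0],[-1,[0.1,0,4.9],0]]'
```

```text
clock: 22.45
eef_pos: [612.8, -35.7, 12.9]
eef_rot: [3.14, 0.0, 1.479]
wrist_force: [0.3, 0.4, -0.5]
finger_gap: 29.5
finger_force: 20.0
```

```bash
python3 -m creep '[[-1,[0,0,0.1],0],[-1,[0,0,0.2],0],[-1,[0,0,0.25],0],[-1,[0,0,0.25],0],[0,[0,0,0.25],0],[0,[0,0,0.25],0],[0,[0,0,0.25],0],[0,[0,0,0.25],0],[0.1,[0,0,-3],0],[0.1,[0,0,-7],0],[0.1,[0,0,-11],0],[0.1,[0,0,-12],0]]';python3 -m creep '[[0.1,[0,0,0],0],[0.1,[0,0,0],0]]' >/dev/null; python3 - <<'E'
from h import *
im,p=cam("wrist"); cv2.imwrite("pics/w7.png",im[:,:,::-1]); g=cv2.cvtColor(im,cv2.COLOR_RGB2GRAY)
print(manip.read_state()["eef_pos"],proj(p,[[612,-34.7,45]]))
u,v=proj(p,[[612,-34.7,45]])[0].astype(int)
m=np.zeros(g.shape,bool); m[v-9:v+9,u-9:u+9]=g[v-9:v+9,u-9:u+9]>50; b=blobs(m,20); print(b)
print(plane(p,[max(b,key=lambda x:x[1][4])[0]],45))
go(407,-214.5,140)
E
```

```text
clock: 23.65
eef_pos: [614.0, -35.8, 136.8]
eef_rot: [3.135, 0.0, 1.479]
wrist_force: [-0.2, -0.0, 0.2]
finger_gap: 51.4
finger_force: 0.0
[611.57707135 -35.51455536 130.08562979] [[315.78842855 197.04691109]]
[(array([316.2, 196.6]), [309, 190, 15, 14, 170])]
[[612.41373232 -34.31014815  45.        ]]
shift cm [-19.7  -18.73  -0.94] turn 0.0 alt 0.0 j6 -0.03 t 23.9
```

View pics/w7.png

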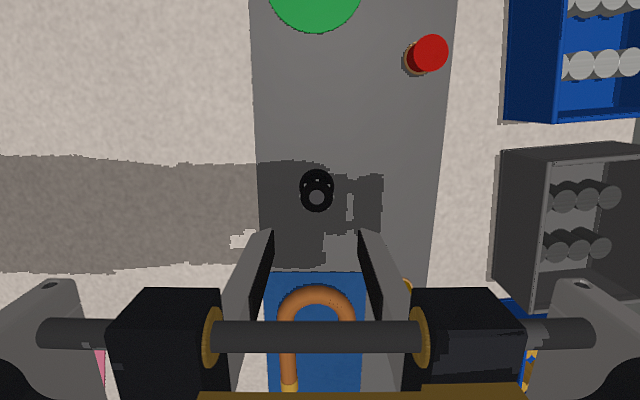

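Runner stands upright at (316,197) in the image, i.e. (612.4, −34.3), within 1 mm of the halfway point. My viewing budget is used up, so I'll continue by measurement only. Next is the crown.

```bash
python3 -m creep '[[0.1,[-19.7,-18.7,-1.5],0],[0.1,[-19.7,-18.7,-1.5],0],[0.1,[-19.7,-18.7,-1.5],0],[0.1,[-19.7,-18.7,-1.5],0],[0.1,[-19.7,-18.7,-1.5],0],[0.1,[-19.7,-18.7,-1.5],0],[0.1,[-19.7,-18.7,-1.5],0],[0.1,[-19.7,-18.7,-1.5],0],[0.1,[-19.7,-18.7,-1.5],0],[0.1,[-19.7,-18.7,-1.5],0]]' ; python3 - <<'E'
from h import *
im,p=cam("wrist"); H,S,V=[a.astype(int) for a in cv2.split(cv2.cvtColor(im,cv2.COLOR_RGB2HSV))]
u,v=proj(p,[[407,-214.5,22]])[0].astype(int); print(u,v,V[v-22:v+23:4,u],V[v,u-24:u+25:4],S[v,u-24:u+25:4])
cv2.imwrite("pics/w8.png",im[:,:,::-1])
m=np.zeros(V.shape,bool); w=slice(v-16,v+17),slice(u-16,u+17); m[w]=(S[w]<26)&(V[w]>V[v,u]-25); b=blobs(m,60); print(b)
print([plane(p,[x[0]],22)[0] for x in b])
m[:]=0; w=slice(v-35,v+36),slice(u-26,u+27); m[w]=(S[w]<26); b=blobs(m,200); print(b, [plane(p,[x[0]],10)[0] for x in b])
E
```

```text
clock: 24.9
eef_pos: [408.5, -213.9, 146.5]
eef_rot: [-3.141, -0.0, 1.48]
wrist_force: [-0.1, 0.5, -0.1]
finger_gap: 51.9
finger_force: 0.0
314 187 [ 80  36  36  81  80  83  86  83  33 104 106 107] [105 103  29  35  87  83  85  83  89  41  88 110 109] [32 32  9  0  9  9  6  3  9 12  9 30 30]
[(array([314. , 184.8]), [305, 174, 19, 22, 335])]
[array([ 407.14833003, -211.30881383,   22.        ])]
[(array([314.2, 181.7]), [296, 161, 37, 40, 1019])] [array([ 407.32795898, -210.99632343,   10.        ])]
```

```bash
python3 - <<'E'
from h import *
im=cv2.imread("pics/w8.png"); p=manip.camera_params("wrist"); g=cv2.cvtColor(im,cv2.COLOR_BGR2GRAY).astype(int)
print(list(zip(range(154,206),g[154:206,311:318].mean(1).round().astype(int).tolist())))
for y in (-209,-211,-213): 
    print(y,"disc far/near",proj(p,[[407.3,y+19,7],[407.3,y-19,7]])[:,1].round(1),"hub top far/near",proj(p,[[407.3,y+10,22],[407.3,y-10,22]])[:,1].round(1))
E
```

```text
[(154, 160), (155, 159), (156, 158), (157, 158), (158, 159), (159, 160), (160, 160), (161, 161), (162, 145), (163, 146), (164, 105), (165, 62), (166, 62), (167, 50), (168, 38), (169, 37), (170, 38), (171, 38), (172, 38), (173, 36), (174, 60), (175, 74), (176, 71), (177, 78), (178, 84), (179, 84), (180, 83), (181, 82), (182, 83), (183, 84), (184, 84), (185, 83), (186, 83), (187, 82), (188, 83), (189, 84), (190, 85), (191, 84), (192, 83), (193, 83), (194, 86), (195, 73), (196, 38), (197, 34), (198, 45), (199, 65), (200, 96), (201, 99), (202, 99), (203, 99), (204, 100), (205, 101)]
-209 disc far/near [161.7 196. ] hub top far/near [173.1 191.8]
-211 disc far/near [163.6 197.7] hub top far/near [175.  193.7]
-213 disc far/near [165.4 199.5] hub top far/near [176.9 195.5]
```

```bash
python3 - <<'E'
from h import *
go(407.2,-212.7,0)
E
python3 -m creep '[[0.1,[0,0,4],0],[0.1,[0,0,8],0],[0.1,[0,0,11],0],[0.1,[0,0,13],0],[0.1,[0,0,13],0]]'; python3 - <<'E'
from h import *
go(407.2,-212.7,0)
E
```

```text
shift cm [ 0.1  -0.13 14.66] turn 0.0 alt 0.0 j6 -0.47 t 24.95
clock: 25.45
eef_pos: [407.0, -213.4, 14.7]
eef_rot: [-3.137, -0.002, 1.479]
wrist_force: [0.9, 0.2, 0.3]
finger_gap: 51.6
finger_force: 0.0
shift cm [0.06 0.02 1.47] turn 0.0 alt 0.0 j6 -0.47 t 25.45
```

```bash
python3 -m creep '[[0.1,[0.05,0,0.6],0],[0.1,[0.05,0,1.2],0],[0.1,[0.05,0,1.5],0],[0.1,[0.05,0,1.5],0],[-1,[0.05,0,1.5],0],[-1,[0.05,0,1.5],0],[-1,[0.05,0,1.5],0],[-1,[0.05,0,1.5],0],[-1,[0.05,0,1.5],0],[-1,[0.05,0,1.5],0],[-1,[0.05,0,1.5],0],[-1,[0.05,0,1.5],0]]' 15
```

```text
clock: 26.65
eef_pos: [408.1, -214.1, 2.1]
eef_rot: [3.142, 0.0, 1.479]
wrist_force: [-0.8, 0.3, 3.3]
finger_gap: 19.3
finger_force: 15.0
```

```bash
python3 -m creep '[[-1,[0,0,-2],0],[-1,[0,0,-5],0],[-1,[0,0,-9],0],[-1,[0,0,-11],0],[-1,[0,0,-11],0],[-1,[0,0,-11],0]]'; python3 - <<'E'
from h import *
im,p=cam("wrist"); im=im[:,:,::-1]; cv2.imwrite("pics/w9.png",im); s=manip.read_state(); e=s["eef_pos"]
print(e,proj(p,[[e[0],e[1]+1.2,e[2]-2],[e[0],e[1]+1.2+19,e[2]+5],[e[0],e[1]+1.2+10,e[2]+20]]))
g=cv2.cvtColor(im,cv2.COLOR_BGR2GRAY).astype(int); print(list(zip(range(200,262,2),g[200:262:2,313:318].mean(1).round().astype(int).tolist())))
go(612.4,-35.6,80)
E
```

```text
clock: 27.25
eef_pos: [407.9, -213.9, 111.4]
eef_rot: [-3.141, -0.0, 1.479]
wrist_force: [0.2, 1.0, -0.4]
finger_gap: 19.5
finger_force: 15.0
[ 407.57428711 -213.76773987  110.86239998] [[314.81967931 232.4544038 ]
 [311.94893365 208.75447734]
 [313.14030443 231.55978622]]
[(200, 98), (202, 97), (204, 96), (206, 66), (208, 65), (210, 82), (212, 42), (214, 36), (216, 38), (218, 38), (220, 37), (222, 35), (224, 74), (226, 72), (228, 72), (230, 72), (232, 76), (234, 81), (236, 83), (238, 81), (240, 82), (242, 82), (244, 83), (246, 82), (248, 82), (250, 82), (252, 83), (254, 86), (256, 83), (258, 81), (260, 82)]
shift cm [19.62 18.76  3.07] turn 0.0 alt 0.0 j6 -0.47 t 27.3
```

```bash
python3 -m creep '[[-1,[19.6,18.8,0],0],[-1,[19.6,18.8,0],0],[-1,[19.6,18.8,0],0],[-1,[19.6,18.8,0],0],[-1,[19.6,18.8,0],0],[-1,[19.6,18.8,0],0],[-1,[19.6,18.8,1],0],[-1,[19.6,18.8,3],0],[-1,[19.6,18.8,4],0],[-1,[19.6,18.8,4],0],[-1,[19.6,18.8,4],0],[-1,[19.6,18.8,4],0]]'; python3 - <<'E'
from h import *
go(612.9,-35.6,48)
E
```

```text
clock: 28.5
eef_pos: [613.5, -36.5, 72.8]
eef_rot: [3.141, 0.0, 1.478]
wrist_force: [-0.1, -0.0, -0.2]
finger_gap: 19.4
finger_force: 15.0
shift cm [ 0.09 -0.07  2.48] turn 0.0 alt 0.0 j6 -0.03 t 28.5
```

```bash
python3 -m creep '[[-1,[0.05,-0.05,0.8],0],[-1,[0.05,-0.05,1.6],0],[-1,[0.05,-0.05,2.1],0],[-1,[0.05,-0.05,2.3],0],[-1,[0.05,-0.05,2.3],0],[-1,[0.05,-0.05,2.3],0]]'; python3 - <<'E'
from h import *
go(612.9,-35.6,48)
E
```

```text
clock: 29.1
eef_pos: [613.0, -35.7, 49.2]
eef_rot: [3.141, 0.0, 1.479]
wrist_force: [-0.4, -0.3, -1.8]
finger_gap: 19.0
finger_force: 15.0
shift cm [ 0.01 -0.01  0.12] turn 0.0 alt 0.0 j6 -0.03 t 29.1
```

```bash
python3 -m creep '[[-1,[0,0,0.1],0],[-1,[0,0,0.15],0],[-1,[0,0,0.15],0],[-1,[0,0,0.15],0]]'|egrep 'pos|wrist'; python3 -m creep '[[-0.2,[0,0,0],0],[-0.2,[0,0,0],0],[-0.2,[0,0,0],0],[0,[0,0,0],0],[0,[0,0,0],0],[0,[0,0,-1.5],0],[0,[0,0,-4],0],[0,[0,0,-8],0],[0,[0,0,-8.5],0],[0,[0,0,-8.5],0],[0,[0,0,-8.5],0]]'; python3 - <<'E'
from h import *
im,p=cam("wrist"); im=im[:,:,::-1]; cv2.imwrite("pics/w10.png",im)
g=cv2.cvtColor(im,cv2.COLOR_BGR2GRAY).astype(int)
for X in ([612.4,-34.3],):
  h=np.array([[X[0],X[1],67]]); c=proj(p,h)[0]; print("hub pred",c)
  print("disc far/near/left/right",proj(p,np.array([[X[0],X[1]+19,52],[X[0],X[1]-19,52],[X[0]-19,X[1],52],[X[0]+19,X[1],52]])).round(1).tolist())
u,v=c.astype(int); print(list(zip(range(v-32,v+30,2),g[v-32:v+30:2,u-2:u+3].mean(1).round().astype(int).tolist()))); r=int(proj(p,[[612.4,-34.3,67]])[0][1])
print(list(zip(range(u-30,u+31,2),g[r-2:r+3,u-30:u+31:2].mean(0).round().astype(int).tolist())))
go(423,319.3,150)
E
```

```text
eef_pos: [612.9, -35.6, 47.6]
wrist_force: [0.1, 0.7, -0.4]
clock: 30.6
eef_pos: [612.4, -35.6, 132.0]
eef_rot: [-3.141, -0.0, 1.479]
wrist_force: [-0.4, 0.8, -0.2]
finger_gap: 46.8
finger_force: 0.0
hub pred [315.32527189 203.50370101]
disc far/near/left/right [[313.3, 177.8], [317.3, 218.2], [294.3, 200.2], [336.5, 196.5]]
[(171, 16), (173, 13), (175, 15), (177, 81), (179, 92), (181, 44), (183, 45), (185, 45), (187, 42), (189, 86), (191, 84), (193, 95), (195, 94), (197, 95), (199, 95), (201, 96), (203, 95), (205, 95), (207, 95), (209, 99), (211, 95), (213, 96), (215, 51), (217, 51), (219, 74), (221, 59), (223, 61), (225, 61), (227, 60), (229, 60), (231, 61)]
[(285, 60), (287, 60), (289, 61), (291, 60), (293, 60), (295, 66), (297, 48), (299, 51), (301, 43), (303, 41), (305, 100), (307, 96), (309, 96), (311, 95), (313, 95), (315, 96), (317, 96), (319, 95), (321, 95), (323, 96), (325, 97), (327, 102), (329, 42), (331, 46), (333, 44), (335, 74), (337, 83), (339, 58), (341, 61), (343, 59), (345, 109)]
shift cm [ 33.6  -22.12  -1.81] turn 0.0 alt 0.0 j6 -0.03 t 30.65
```

```bash
python3 -m creep '[[1,[3,-2,-1.8],-1.5],[1,[33.6,-22.1,-1.8],-18],[1,[33.6,-22.1,-1.8],-18],[1,[33.6,-22.1,-1.8],-18],[1,[33.6,-22.1,-1.8],-18],[1,[33.6,-22.1,-1.8],-18],[1,[33.6,-22.1,-1.8],-18],[1,[33.6,-22.1,-1.8],-18],[1,[33.6,-22.1,-1.8],-18],[1,[33.6,-22.1,-1.8],-18],[1,[33.6,-22.1,-1.8],-18],[1,[33.6,-22.1,-1.8],-18]]'; python3 - <<'E'
from h import *
im,p=cam("wrist"); H,S,V=[a.astype(int) for a in cv2.split(cv2.cvtColor(im,cv2.COLOR_RGB2HSV))]
cv2.imwrite("pics/w11.png",im[:,:,::-1])
print(proj(p,[[423,319.3,30]])); m=((H<8)|(H>172))&(S>120); m[300:]=0
for x in blobs(m,300): print(x,plane(p,[x[0]],30)[0],plane(p,[[x[1][0]+x[1][2]/2,x[1][1]+x[1][3]/2]],30)[0])
go(423,319.3,10,np.radians(84.7))
E
```

```text
clock: 31.85
eef_pos: [423.2, 319.2, 149.6]
eef_rot: [-3.14, -0.001, 3.051]
wrist_force: [0.9, 0.7, -0.8]
finger_gap: 94.0
finger_force: 0.0
[[315.08838813 187.563559  ]]
(array([42.5, 61.9]), [0, 44, 90, 37, 2192]) [277.04572796  74.03771459  30.        ] [277.86755642  76.36683231  30.        ]
(array([316.1, 183.9]), [291, 160, 51, 51, 1046]) [419.26380977 320.67260776  30.        ] [420.96998801 320.9260731   30.        ]
shift cm [ 0.02  0.04 13.97] turn -0.02 alt 35.98 j6 -0.9 t 31.9
```

```bash
python3 -m creep '[[1,[0.15,0.1,4],0],[1,[0.15,0.1,8],0],[1,[0.15,0.1,11],0],[1,[0.15,0.1,13.5],0],[1,[0.15,0.1,14.8],0],[1,[0.15,0.1,15],0],[1,[0.15,0.1,15],0],[-1,[0.15,0.1,15],0],[-1,[0.15,0.1,15],0],[-1,[0.15,0.1,15],0],[-1,[0.15,0.1,15],0],[-1,[0.15,0.1,15],0]]' 20;python3 -m creep '[[-1,[0,0,0],0],[-1,[0,0,0],0],[-1,[0,0,0],0]]'
```

```text
clock: 33.1
eef_pos: [422.4, 320.4, 0.7]
eef_rot: [3.141, 0.0, 3.049]
wrist_force: [-0.5, -0.4, 0.8]
finger_gap: 57.3
finger_force: 0.0
clock: 33.4
eef_pos: [422.3, 320.4, 0.6]
eef_rot: [3.142, 0.0, 3.049]
wrist_force: [-0.9, 1.4, 2.2]
finger_gap: 51.6
finger_force: 20.0
```

```bash
python3 -m creep '[[-1,[0,0,-2],0],[-1,[0,0,-5],0],[-1,[0,0,-9],0],[-1,[0,0,-11],0],[-1,[0,0,-11],0]]'; python3 - <<'E'
from h import *
go(692.1,-41.6,110,np.radians(84.73))
E
```

```text
clock: 33.9
eef_pos: [423.3, 321.1, 113.1]
eef_rot: [3.139, 0.004, 3.05]
wrist_force: [-1.3, 0.2, -1.8]
finger_gap: 51.6
finger_force: 20.0
shift cm [-30.1  -33.65   0.32] turn -0.0 alt 36.0 j6 -0.9 t 33.9
```

```bash
python3 -m creep '[[-1,[-2,-3,0],0],[-1,[-30.1,-33.6,0],0],[-1,[-30.1,-33.6,0],0],[-1,[-30.1,-33.6,0],0],[-1,[-30.1,-33.6,0],0],[-1,[-30.1,-33.6,0],0],[-1,[-30.1,-33.6,0],0],[-1,[-30.1,-33.6,0],0],[-1,[-30.1,-33.6,0],0],[-1,[-30.1,-33.6,0],0],[-1,[-30.1,-33.6,0],0],[-1,[-30.1,-33.6,0],0]]'; python3 - <<'E'
from h import *
go(692.1,-41.6,4.3,np.radians(84.73))
E
```

```text
clock: 35.1
eef_pos: [690.3, -41.4, 108.7]
eef_rot: [3.141, -0.002, 3.049]
wrist_force: [-0.4, -0.1, -1.8]
finger_gap: 52.0
finger_force: 20.0
shift cm [-0.2  -0.   10.44] turn -0.0 alt 36.0 j6 -1.59 t 35.1
```

```bash
python3 -m creep '[[-1,[-0.2,0,3],0],[-1,[-0.2,0,6],0],[-1,[-0.2,0,8.5],0],[-1,[-0.2,0,9.6],0],[-1,[-0.2,0,10],0],[-1,[-0.2,0,10],0],[-1,[-0.2,0,10],0]]'; python3 - <<'E'
from h import *
go(692.1,-41.6,4.3,np.radians(84.73))
E
```

```text
clock: 35.8
eef_pos: [693.7, -41.8, 12.1]
eef_rot: [-3.142, 0.002, 3.05]
wrist_force: [-0.6, -0.4, -0.4]
finger_gap: 51.3
finger_force: 20.0
shift cm [0.17 0.01 0.78] turn 0.0 alt -36.0 j6 -1.59 t 35.8
```

```bash
python3 -m creep '[[-1,[0.1,0,0.3],0],[-1,[0.1,0,0.6],0],[-1,[0.1,0,0.75],0],[-1,[0.1,0,0.75],0],[-1,[0.1,0,0.75],0]]' | egrep 'pos|wrist'; python3 -m creep '[[0.5,[0,0,0],0],[0.5,[0,0,0],0],[0.5,[0,0,0],0],[0.5,[0,0,0],0],[0.5,[0,0,-2],0],[0.5,[0,0,-5],0],[0.5,[0,0,-9],0],[0.5,[0,0,-13],0],[0.5,[0,0,-15],0],[0.5,[0,0,-15],0]]'; python3 - <<'E'
from h import *
im,p=cam("wrist"); H,S,V=[a.astype(int) for a in cv2.split(cv2.cvtColor(im,cv2.COLOR_RGB2HSV))]
m=((H<8)|(H>172))&(S>120); m[300:]=0
for x in blobs(m,300): print(x,plane(p,[[x[1][0]+x[1][2]/2,x[1][1]+x[1][3]/2]],33)[0])
E
python3 -m creep '[[0.5,[4,4,0],0],[0.5,[8,8,0],0],[0.5,[12,12,0],0],[0.5,[16,16,0],0],[0.5,[20,20,0],0],[0.5,[25,25,0],0],[0.5,[25,30,0],0],[0.5,[25,33,0],0],[0.5,[25,33,0],0],[0.5,[25,33,0],0]]'; python3 - <<'E'
from h import *
im,p=cam("top"); cv2.imwrite("pics/top2.png",im[:,:,::-1]); H,S,V=[a.astype(int) for a in cv2.split(cv2.cvtColor(im,cv2.COLOR_RGB2HSV))]
m=(S>60)&((H<9)|(H>170)); m[:95]=0; m[170:]=0; m[:,:225]=0; m[:,:][:,450:]=0
for x in blobs(m,20): print("red",x,plane(p,[x[0]],30)[0])
m=(S>130)&(H>14)&(H<24); m[:110]=0;m[140:]=0;m[:,:370]=0;m[:,400:]=0
for x in blobs(m,20): print("yel",x,plane(p,[x[0]],30)[0])
m=(S>75)&(H<25)&(H>4); m[:135]=0;m[200:]=0;m[:,:365]=0;m[:,445:]=0; print("handle",blobs(m,60))
m=(S>58)&(H>10)&(H<25); m[:135]=0;m[175:]=0;m[:,:248]=0;m[:,285:]=0; print("fer",[(b,plane(p,[b[0]],25)[0]) for b in blobs(m,20)])
E
```

```text
eef_pos: [692.2, -42.0, 3.7]
wrist_force: [-4.0, -1.0, 5.0]
clock: 37.3
eef_pos: [693.4, -42.1, 156.8]
eef_rot: [-3.141, 0.006, 3.05]
wrist_force: [-0.3, -0.1, -0.7]
finger_gap: 70.1
finger_force: 0.0
(array([315.5, 182.1]), [291, 158, 50, 50, 1012]) [690.41049117 -40.63783722  33.        ]
(array([430.6, 197.8]), [414, 182, 35, 33, 806]) [718.25834114  78.40462464  33.        ]
clock: 38.35
eef_pos: [471.9, 311.9, 151.0]
eef_rot: [-3.14, -0.002, 3.053]
wrist_force: [0.7, -0.4, -0.2]
finger_gap: 70.5
finger_force: 0.0
red (array([293.5, 118.3]), [288, 112, 12, 14, 135]) [720.57497984  79.91796553  30.        ]
red (array([338.5, 128.3]), [329, 118, 20, 21, 203]) [693.18877986 -41.00871263  30.        ]
yel (array([384.7, 126.9]), [380, 121, 11, 13, 111]) [ 697.93018457 -165.23267805   30.        ]
handle [(array([399.5, 169.1]), [379, 148, 54, 36, 568])]
fer [((array([265.6, 152. ]), [260, 146, 12, 13, 117]), array([628.76634917, 153.76448217,  25.        ]))]
```

```bash
python3 - <<'E'
from h import *
p=manip.camera_params("top"); im=cv2.imread("pics/top2.png"); H,S,V=[a.astype(int) for a in cv2.split(cv2.cvtColor(im,cv2.COLOR_BGR2HSV))]
c=proj(p,[[612.4,-34.3,67]])[0]; u,v=c.round().astype(int); m=np.zeros(V.shape,bool); w=slice(v-7,v+8),slice(u-7,u+8); m[w]=V[w]>85
b=blobs(m,10); print(c,b,[plane(p,[x[0]],67)[0] for x in b])
s=manip.read_state(); print(s["clock"],abs(s["qd"]).max())
x=[plane(p,[q[0]],67)[0] for q in b]
if any(np.hypot(*(q[:2]-[612.4,-34.3]))<6 for q in x): print(manip.sign_off())
E
```

```text
[336.57838873 154.80266445] [(array([336.6, 153.8]), [333, 150, 8, 8, 49])] [array([615.04573425, -34.36092876,  67.        ])]
38.4 0.04462396125144384
the job is handed in; nothing more can be done
None
```

All five fittings are set out in order and the job is handed in at 38.4 s; my last camera measurements put every piece inside its tolerance and both spools where they started, but sign-off did not report the verdict.

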